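Index the soldering turntable one hole on

TASK

Bring the next circuit-board nest round on the soldering turntable: press the red indexing plunger down with the fingertips and, keeping it pressed, turn the turntable anticlockwise (seen from above) by one hole, to the hole with the green marks. Let the plunger spring back up so that the table is locked there, without turning past that hole. Nothing is to be lifted or carried: leave the circuit boards in their nests and everything else where it stands.

Things in the scene. Friction and masses are not known exactly. Their poses are not given: they have to be found in the camera images.
- fixture: Fixed indexing fixture: 320 x 320 x 12 mm wooden board with a steel ring 248 mm across (top 53 mm above the table), eight open holes (slots) in its rim, 45 degrees apart. Origin: on the turntable's vertical axis, at table height; z up. The plunger starts in the hole on its -x side; the next hole anticlockwise has a green dot beside it on the ring and a 45 mm green bar on the wood just outside it
- turntable (a joint): Angle of the aluminium turntable (200 mm across, top 64 mm above the table) about the vertical, rad; 0 at the start, positive anticlockwise seen from above, 0.785 at the green-marked hole. It carries the plunger on a short grey arm. Unlocked it turns with light friction (about 0.06 N m) and stays where left; with the plunger up in a hole it is locked with about 0.01 rad of play
- plunger (a joint): How far the plunger is pressed in, m: 0 up, 0.014 at its bottom stop. A spring lifts it: about 4 N starts it, about 8 N holds it at the bottom. Pressed 0.010 or deeper, its tooth is below the ring and the table can turn; released between holes it stays about 0.010 down; over a hole it springs up to 0 (its rounded nose centres it if released within about 5 mm)
- plunger_top (a point): Centre of the flat top of the red plunger cap: disc 44 mm across, 10 mm thick, axis vertical, top 102 mm above the table when up, 130 mm from the turntable's axis. Pressed straight down; travels round with the turntable, and a fingertip pressing on it drags it round by friction. The point moves with the cap
- turntable_center (a point): Centre of the turntable's top face, 64 mm above the table; the frame turns with the turntable, at joint 0 its axes are those of the fixture. A dark hub 40 mm across stands 18 mm above it
- board_a_mid (a point): Centre of a loose green circuit board, 30 x 25 x 5 mm, lying in a blue-walled nest on the turntable, 76 mm from its axis; it rides along and must stay in its nest
- board_b_mid (a point): Centre of a loose green circuit board, 30 x 25 x 5 mm, lying in a blue-walled nest on the turntable, 76 mm from its axis; it rides along and must stay in its nest
- board_c_mid (a point): Centre of a loose green circuit board, 30 x 25 x 5 mm, lying in a blue-walled nest on the turntable, 76 mm from its axis; it rides along and must stay in its nest
- solder_reel: black plastic solder reel, 48 mm across, 26 mm tall, standing on a corner of the wooden board; leave it alone. Origin: centre of its underside
- sponge_tin: small round copper-coloured tin, 44 mm across, 24 mm tall, on another corner of the wooden board; leave it alone. Origin: centre of its underside
- screwdriver: red-handled screwdriver, 170 mm long, lying on the table; leave it alone. Its length is its x axis
- pliers: green-handled pliers, about 125 mm long, lying on the table; leave them alone. Their length is the x axis
- flux_jar: small amber jar, 48 mm across, 50 mm tall, on the table; leave it alone. Origin: centre of its underside

How it is judged (in metres and radians):
On the way, in this order (a step that is already met when the one before it is completed fails the run):
1. the plunger is pressed in while the turntable is still at its first hole (value of joint plunger above 0.008 m and value of joint turntable between -0.15 and 0.15 rad and contact force between the fingers and plunger above 0.5 N), for 0.05 s.
2. with the plunger still in, the turntable is turned anticlockwise more than half-way to the next hole (value of joint turntable above 0.45 rad and value of joint plunger above 0.006 m), for 0.02 s.
At the end, for the whole second after the job is handed in: The turntable has turned 0.785 rad anticlockwise (within 0.03) and is at rest, the plunger is up (within 3 mm) and so locked in the green-marked hole; the three circuit boards lie in their nests (within 6 mm), and the reel, tin, screwdriver, pliers and jar are within 20 mm of where they stood (value of joint turntable between 0.7554 and 0.8154 rad and value of joint plunger below 0.003 m and velocity of joint turntable between -0.03 and 0.03 rad/s and z of each of board_a_mid, board_b_mid, board_c_mid in the frame of turntable_center below 0.008 m and x of board_a_mid in the frame of turntable_center between 0.0231 and 0.0351 m and y of board_a_mid in the frame of turntable_center between -0.0762 and -0.0642 m and x of board_b_mid in the frame of turntable_center between 0.0642 and 0.0762 m and y of board_b_mid in the frame of turntable_center between -0.0351 and -0.0231 m and x of board_c_mid in the frame of turntable_center between 0.0231 and 0.0351 m and y of board_c_mid in the frame of turntable_center between 0.0642 and 0.0762 m and distance of each of solder_reel, sponge_tin, screwdriver, pliers, flux_jar from where it was at the start of the episode below 0.02 m); the robot touches nothing.
It fails at once if the turntable is turned past the next hole or the wrong way (value of joint turntable above 1.0854 rad or value of joint turntable below -0.2 rad).
It fails at once if a circuit board is lifted out of its nest (z of any of board_a_mid, board_b_mid, board_c_mid in the frame of turntable_center above 0.015 m).
It fails at once if a bystander (solder reel, tin, screwdriver, pliers, jar) is moved or lifted by more than 20 mm (distance of any of solder_reel, sponge_tin, screwdriver, pliers, flux_jar from where it was at the start of the episode above 0.02 m).
It also fails if it takes over 42 s, if anything falls off the work surface, if the arm or the gripper's body presses on something with over 40 N, if the wrist force passes 120 N, or if a joint passes its speed limit or range.

ROBOT

A 6-joint arm with a two-finger parallel gripper is mounted at the origin on the work surface. World frame = base frame: x ahead of the robot, y to its left, z up, the work surface at z = 0. Lengths are in mm, angles in rad, forces in N, time in s.
With the tool pointing down it reaches from about 275 to 825 mm from the base axis. Payload 5.2 kg.
Tool frame: the origin (TCP) lies at the very end of the fingers, on their centre line; the grasp point (between the pads) lies 19 mm behind it; z points along the fingers, y is the direction in which the jaws open and shut (so a half turn about z gives the same grasp; the last joint's range is limited). The gripper opens to 93 mm and grips with 3 to 60 N. Pads are 15 mm wide; open, the fingers measure 128 mm over their backs; the gripper's body (75 mm by 188 mm) begins 65 mm behind the grasp point.
Start: joints at [0.998, 0.259, 1.535, -0, 1.348, -0.203], TCP at [198.765, 512.833, 218.653] pointing down, gripper open.
Joint ranges: [-3.14, 3.14], [-0.91, 2.08], [0.19, 2.58], [-1.22, 4.36], [0.22, 2.71], [-3.12, 3.12]. Speed limits (rad/s): [2.57, 2.57, 3.14, 3.14, 3.14, 3.14].

INTERFACE

Orientations are given as [roll, pitch, yaw] about the fixed x, y, z axes, in that order (R = Rz(yaw) Ry(pitch) Rx(roll)).
In Python, from bench import robot gives the robot as it stands. The module is installed in compiled form; this text tells all that it offers. Calls block until the motion is done:
- robot.move_ptp(position, orientation): joint-space move of the TCP to a pose.
- robot.move_linear(position, ori=None, speed=150, f_stop=None): straight line of the TCP; ori=None keeps the orientation; speed is the mean speed in mm/s. With f_stop (N) it stops when the force on the tool has changed by that much, and returns True; else False.
- robot.move_j(angles): joint-space move.
- robot.move_gripper(opening): opening from 0.0 (shut) to 1.0 (fully open); the grip force is fixed at half the most; returns when the fingers have stopped.
- robot.sleep(seconds).
- robot.inverse_kinematics(position, orientation): joint angles nearest the present ones, or None.
- robot.get_image(name): name is "scene" or "top" or "wrist"; returns a dict with "img" (384x512x3 uint8, blue, green, red), "fovy" (degrees; the focal length in pixels is half the picture's height over the tangent of half this angle, whatever the lens; pixels are square), "cx", "cy" (the principal point, pixels), "eye" and "orientation" of the camera in the world. Camera axes: x right, y down, z forward; pixel columns grow to the right and rows downward; lengths in mm; the calibration is good to about 2 mm. A picture is of the moment at which its call begins. There is no depth.
A pose or a line that the arm cannot do raises robot.MotionError and nothing moves.
- robot.hand_in(): hands the job in, once; it reports no verdict.
Readings, each from a call of its own:
- robot.current_t(): time.
- robot.current_qpos(): joint angles.
- robot.current_joint_vel(): joint speeds.
- robot.current_joint_efforts(): joint torques, N m.
- robot.current_tcp_pos(): TCP position.
- robot.current_eef_rot(): TCP orientation.
- robot.current_contact_force(): force on the tool from outside, world axes, zero at the start.
- robot.current_ft_torque(): the same for the moment, N m.
- robot.current_gripper_width(): opening from 0.0 (shut) to 1.0 (fully open).
Only numpy, scipy, OpenCV 4.12 (cv2) and the standard library are available. Lean on these libraries where they do the work, as an engineer would, in place of code of your own. Each camera call takes 0.05 s, during which the arm holds its last target. There are 200 camera calls.

## Working session

There is one attempt and no reset: what is moved stays moved. The work goes in short steps, each a Python script; the robot and the scene stay as the last script left them, time stands still between calls to the robot, and variables do not carry over. Pictures are saved under pics/ and viewed, about 8 in all and at most 12, crops included, and the job is handed in when it is done.

```bash
mkdir -p pics; python3 - <<'E'
from bench import robot
import cv2,numpy as np,pickle
d={}
for n in("scene","top"):
    r=robot.get_image(n);d[n]=r;print(n,r["fovy"],r["cx"],r["cy"],r["eye"],r["orientation"])
pickle.dump(d,open("d.pkl","wb"))
cv2.imwrite("pics/a.png",np.vstack([cv2.resize(d["top"]["img"],(800,600))]))
cv2.imwrite("pics/b.png",d["scene"]["img"])
E
```

```text
scene 52.671940465522965 256.9619194122608 193.42172977442232 [1164.50726061 -133.86616489 1040.26738896] [-2.61665222  0.00410092  1.36758029]
top 54.5808712099634 254.6153522750637 194.6010200181187 [ 514.87219215  -23.35174082 1044.00902426] [-3.02109939  0.01088529 -1.58323997]
```

View pics/a.png

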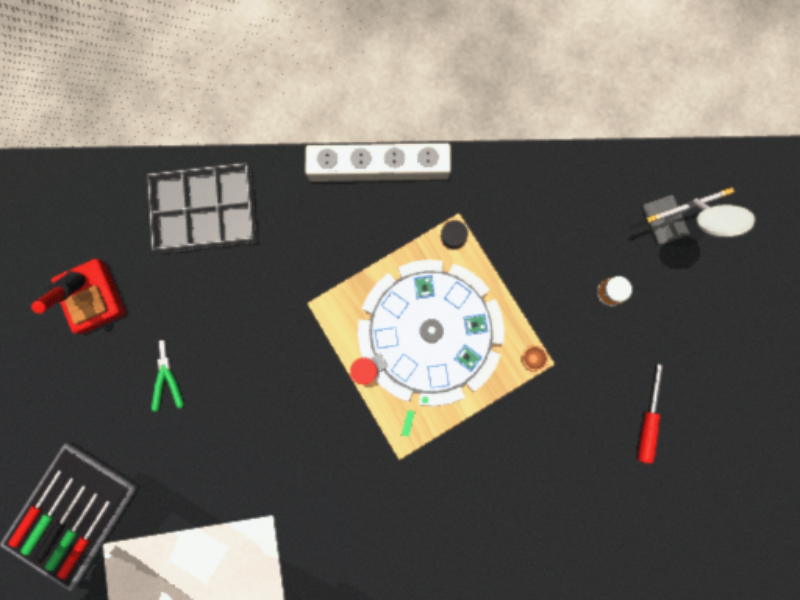

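View pics/b.png

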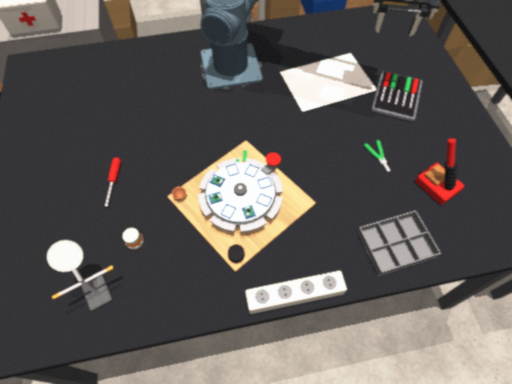

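The top view shows the red cap at about (364,371), the hub at (431,330), the green dot at (425,399) and the green bar at (408,423). The anticlockwise turn therefore runs towards the robot. Next I measure these by casting rays onto planes at the known heights.

```bash
cat > h.py <<'E'
import cv2,numpy as np
from scipy.spatial.transform import Rotation as R
def ray(r,uv,z):
    f=192/np.tan(np.radians(r["fovy"]/2))
    d=R.from_euler("xyz",r["orientation"]).as_matrix()@[(uv[0]-r["cx"])/f,(uv[1]-r["cy"])/f,1]
    e=np.array(r["eye"]); return e+d*(z-e[2])/d[2]
def blobs(m,box,amin):
    x0,y0,x1,y1=box; k=np.zeros_like(m); k[y0:y1,x0:x1]=m[y0:y1,x0:x1]
    n,l,s,c=cv2.connectedComponentsWithStats(k)
    return sorted([(int(s[i,4]),c[i],s[i,:4].tolist()) for i in range(1,n) if s[i,4]>=amin],key=lambda t:-t[0])
def red(i):
    h=cv2.cvtColor(i,cv2.COLOR_BGR2HSV); return cv2.inRange(h,(0,170,90),(6,255,255))|cv2.inRange(h,(174,170,90),(180,255,255))
def green(i): return cv2.inRange(cv2.cvtColor(i,cv2.COLOR_BGR2HSV),(50,120,120),(80,255,255))
def dark(i): return cv2.inRange(cv2.cvtColor(i,cv2.COLOR_BGR2HSV),(0,0,0),(180,90,125))
E
python3 - <<'E'
from h import *
import pickle
d=pickle.load(open("d.pkl","rb"))
for n,bp,bh,bg in(("top",(215,220,255,255),(262,198,290,225),(250,245,285,285)),("scene",(262,148,285,172),(231,180,250,198),(236,146,262,166))):
    r=d[n];i=r["img"];print(n)
    for nm,m,b,z in(("cap",red(i),bp,102),("hub",dark(i),bh,82),("green12",green(i),bg,12)):
        for a,c,s in blobs(m,b,6)[:3]: print(nm,a,c.round(1),s,ray(r,c,z).round(1),(ray(r,c,53).round(1) if nm=="green12" else ""))
E
```

```text
top
cap 214 [232.3 237.4] [224, 230, 17, 16] [521.3  42.9 102. ] 
green12 55 [260.8 270.8] [258, 263, 7, 16] [430.7 -27.9  12. ] [434.  -27.7  53. ]
green12 6 [272.  255.5] [271, 255, 3, 2] [471.4 -59.2  12. ] [473.1 -57.8  53. ]
scene
cap 161 [273.  158.6] [266, 152, 15, 14] [525.   42.3 102. ] 
hub 21 [240.1 193. ] [235, 191, 11, 4] [609.1 -72.5  82. ] 
green12 23 [244.1 155.5] [243, 151, 3, 10] [432.4 -29.9  12. ] [461.6 -34.   53. ]
```

```bash
python3 - <<'E'
from h import *
import pickle
d=pickle.load(open("d.pkl","rb"))
r=d["top"];i=r["img"];g=cv2.cvtColor(i,cv2.COLOR_BGR2GRAY)
for t in(120,150,170):
    for a,c,s in blobs((g<t).astype(np.uint8),(264,199,290,224),30)[:1]: print("hub",t,a,c,s,ray(r,c,82).round(1))
h=cv2.cvtColor(i,cv2.COLOR_BGR2HSV)
m=cv2.inRange(h,(10,60,90),(25,255,255)); m[:,:190]=0;m[:,365:]=0;m[:130]=0;m[300:]=0
n,l,s,c=cv2.connectedComponentsWithStats(m); 
big=np.isin(l,[k for k in range(1,n) if s[k,4]>100]).astype(np.uint8)
q=cv2.minAreaRect(cv2.findNonZero(big)); P=np.array([ray(r,p,12)for p in cv2.boxPoints(q)])
print("wood",P.round(1),P.mean(0),[np.linalg.norm(P[k]-P[k-1]) for k in range(4)],[np.degrees(np.arctan2(*(P[k]-P[k-1])[[1,0]])) for k in range(4)])
w=((g>185)&(h[...,1]<60)).astype(np.uint8);w[:160]=0;w[265:]=0;w[:,:220]=0;w[:,330:]=0
(c,rr)=cv2.minEnclosingCircle(cv2.findNonZero(w));print("ring",c,rr,ray(r,c,53),"mm",np.linalg.norm(ray(r,(c[0]+rr,c[1]),53)-ray(r,c,53)))
E
```

```text
hub 150 125 [275.736 211.728] [269, 205, 14, 14] [586.1 -68.4  82. ]
hub 170 155 [275.8        211.51612903] [269, 204, 15, 16] [586.6 -68.6  82. ]
wood [[ 644.3  154.5   12. ]
 [ 814.  -132.    12. ]
 [ 527.2 -290.5   12. ]
 [ 367.8  -11.    12. ]] [588.31379386 -69.75084698  12.        ] [np.float64(322.25357977844646), np.float64(332.96439600059415), np.float64(327.70176555278596), np.float64(321.721869698379)] [np.float64(30.900878754197983), np.float64(-59.361474320028236), np.float64(-151.07704414907732), np.float64(119.69376773615612)]
ring (275.33685302734375, 212.48223876953125) 46.98834991455078 [586.22974343 -68.69039959  53.        ] mm 125.00386084570957
```

Centre is about (586.5, -69). The cap is at 129 mm (expected 130) and 120.0°, the wood board's axes agree with -60°, and the green bar lies at 165.2°, which is 120 + 45. The checks agree, so I press now.

```bash
cat >> h.py <<'E'
C=np.array([586.5,-69.0])
def pt(a,z): return [C[0]+130*np.cos(a),C[1]+130*np.sin(a),z]
A0=np.radians(120)
E
python3 - <<'E'
from h import *
from bench import robot
print(robot.current_eef_rot(),robot.current_tcp_pos())
robot.move_gripper(0.0)
best=None
for k in np.arange(-3.1,3.1,0.1):
    q=[robot.inverse_kinematics(pt(A0+a,110),[np.pi,0,k+a]) for a in(0,0.8)]
    if all(x is not None for x in q):
        s=max(abs(x[5]) for x in q)
        if best is None or s<best[0]: best=(s,k)
print(best); k=float(best[1]); open("yaw","w").write(str(k))
robot.move_ptp(pt(A0,160),[np.pi,0,k])
robot.move_linear(pt(A0,112),speed=80)
print(robot.current_t(),robot.current_contact_force())
print(robot.move_linear(pt(A0,94),speed=15,f_stop=2.5),robot.current_tcp_pos(),robot.current_contact_force(),robot.current_t())
r=robot.get_image("scene");cv2.imwrite("pics/c.png",cv2.resize(r["img"][90:250,160:360],(800,640))[:600])
E
```

```text
[-3.13995151e+00 -3.53333457e-04  2.77183512e+00] [198.47330694 512.40517368 217.88982109]
(np.float64(0.5408349371392598), np.float64(0.9000000000000035))
4.3583 [ 0.59001807 -0.36498778 -0.36240803]
True [521.43694432  43.5615067  101.22378922] [ 0.21281497 -1.00685374  3.4384413 ] 5.1083
```

View pics/c.png

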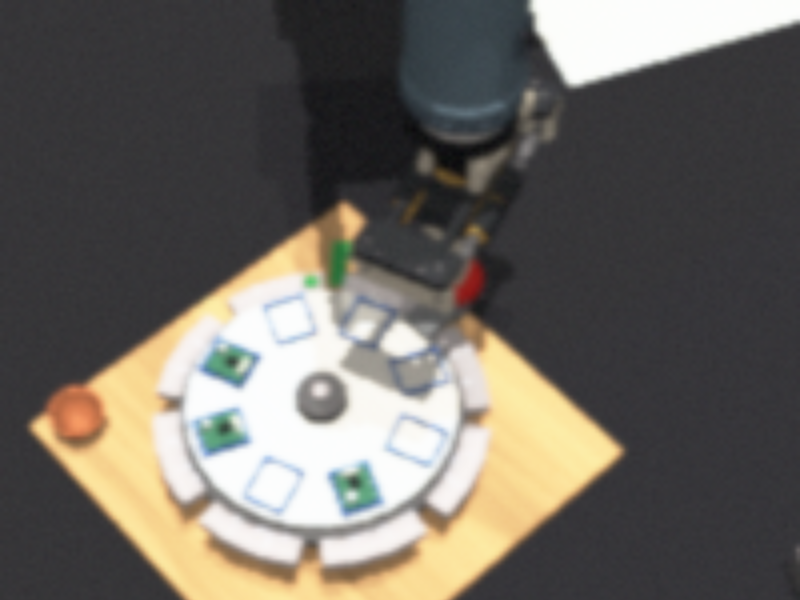

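Contact came at z = 101.2 mm (cap top expected at 102). The picture shows the fingers over the red cap at about (470,285), with the boards in their nests. I press, then turn most of the way.

```bash
python3 - <<'E'
from h import *
from bench import robot
k=float(open("yaw").read())
p=lambda s:print(s,np.round(robot.current_tcp_pos(),1),np.round(robot.current_contact_force(),1),round(robot.current_t(),2))
for z in(94,90,89,88.5):
    robot.move_linear(pt(A0,z),speed=20); robot.sleep(.1); p(z)
    if robot.current_contact_force()[2]>11: break
open("z","w").write(str(z))
robot.sleep(.2)
for a in np.linspace(0,0.785,13)[1:11]:
    robot.move_linear(pt(A0+a,z),[np.pi,0,k+a],speed=40); p(round(a,3))
r=robot.get_image("scene");cv2.imwrite("pics/d.png",cv2.resize(r["img"][90:250,160:360],(800,640))[:600])
E
```

```text
94 [521.6  43.7  94.2] [-0.2  0.3  5.8] 5.76
90 [521.8  43.7  90.4] [-0.9  0.5  6.1] 6.21
89 [521.8  43.8  89.5] [-0.8  1.5  7.8] 6.56
88.5 [521.8  43.8  89. ] [-0.6  0.7  7.5] 6.91
0.065 [514.5  39.1  89.1] [0.1 0.7 7.8] 7.47
0.131 [507.6  34.1  89.1] [-0.5 -0.2  7. ] 7.84
0.196 [501.1  28.6  89.1] [-0.7  0.2  7.5] 8.21
0.262 [494.9  22.8  89.1] [-0.5 -0.1  7.4] 8.57
0.327 [489.1  16.5  89.1] [-0.5  0.2  7.1] 8.94
0.392 [483.8   9.9  89.1] [-0.8  0.1  6.3] 9.31
0.458 [478.9   3.   89.1] [-0.1  1.   7.2] 9.68
0.523 [474.4  -4.3  89.1] [-0.7 -0.1  7.5] 10.04
0.589 [470.5 -11.8  89.1] [-0.1 -0.5  7.5] 10.41
0.654 [467.  -19.6  89.1] [-1.4 -0.4  8.5] 10.78
```

View pics/d.png

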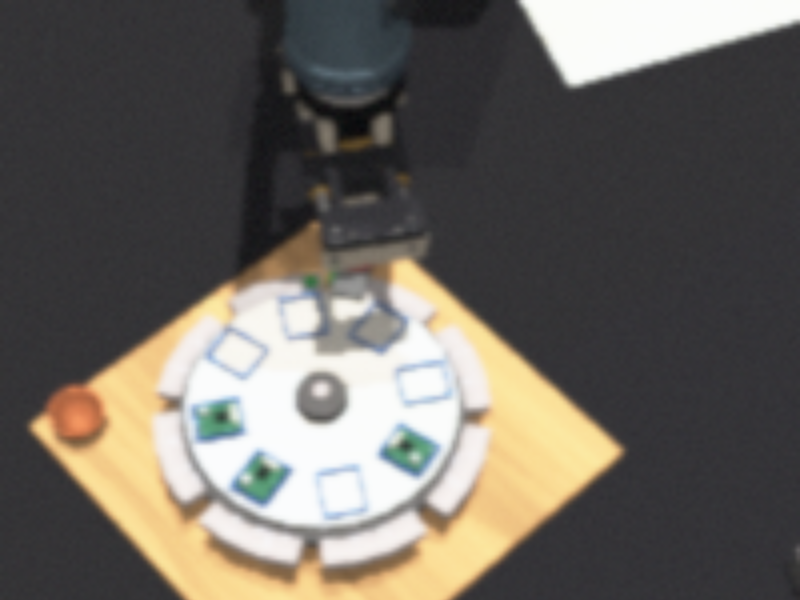

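The table turned with the fingers, and the boards are now at (218,418), (263,477) and (408,448). I go on to 0.785 and measure the angle from the boards before releasing.

```bash
cat >> h.py <<'E'
def bang(r):
    h=cv2.cvtColor(r["img"],cv2.COLOR_BGR2HSV); m=cv2.inRange(h,(55,80,40),(95,255,200))
    m=cv2.morphologyEx(m,cv2.MORPH_CLOSE,np.ones((3,3),np.uint8))
    o=[]
    for a,c,s in blobs(m,(190,165,290,225),15):
        p=ray(r,c,69)[:2]-C; o.append((np.arctan2(p[1],p[0]).round(3),np.hypot(*p).round(1),a))
    return sorted(o)
E
python3 - <<'E'
from h import *
from bench import robot
import pickle
k=float(open("yaw").read());z=float(open("z").read())
for a in(0.72,0.785):
    robot.move_linear(pt(A0+a,z),[np.pi,0,k+a],speed=40)
robot.sleep(.1)
print(robot.current_tcp_pos(),robot.current_contact_force(),robot.current_t())
print(bang(pickle.load(open("d.pkl","rb"))["scene"]))
r=robot.get_image("scene");print(bang(r));cv2.imwrite("pics/e.png",r["img"])
E
```

```text
[461.63035483 -35.69313367  89.11178474] [-0.40046222 -0.20131181  6.67014773] 11.65
[(np.float64(-2.139), np.float64(77.9), 44), (np.float64(-1.367), np.float64(79.2), 48), (np.float64(0.138), np.float64(81.0), 44)]
[(np.float64(-1.359), np.float64(78.9), 44), (np.float64(-0.613), np.float64(81.4), 52), (np.float64(0.877), np.float64(78.3), 41)]
```

Board rotations are 0.78, 0.75 and 0.74 rad, mean 0.76, which is within the 5 mm (0.038 rad) centring range of the hole. I release straight up.

```bash
python3 - <<'E'
from h import *
from bench import robot
k=float(open("yaw").read());a=A0+0.785
for z in(94,98,101,104,112):
    robot.move_linear(pt(a,z),speed=30); print(z,np.round(robot.current_contact_force(),1))
robot.move_linear(pt(a,200),speed=120)
robot.move_ptp([320,250,240],[np.pi,0,k])
robot.sleep(.3)
d=[]
for n,b in(("scene",(225,145,275,175)),("top",(240,225,285,290))):
    r=robot.get_image(n);i=r["img"]
    for A,c,s in blobs(red(i),b,20)[:2]:
        p=ray(r,c,102);v=p[:2]-C;print(n,A,c,s,p.round(1),np.hypot(*v).round(1),"deg",np.degrees(np.arctan2(v[1],v[0])).round(1), "z92",ray(r,c,92).round(1))
    if n=="scene":print(bang(r))
    d.append(i)
cv2.imwrite("pics/f.png",np.hstack([cv2.resize(d[0][120:220,190:290],(400,400),interpolation=2),cv2.resize(d[1][165:295,200:330],(400,400),interpolation=2)]))
print(robot.current_t())
E
```

```text
94 [-0.6 -0.8  6.7]
98 [ 1.3 -0.5  5.1]
101 [ 1.8 -1.1  4.1]
104 [-0.5  0.7  0.3]
112 [ 0.3 -1.2 -0.7]
scene 106 [242.68867925 148.56603774] [236, 145, 14, 9] [470.7 -38.5 102. ] 119.8 deg 165.2 z92 [463.3 -37.5  92. ]
[(np.float64(-1.369), np.float64(78.9), 47), (np.float64(-0.616), np.float64(81.3), 54), (np.float64(0.87), np.float64(78.2), 41)]
top 213 [263.83098592 261.07511737] [256, 253, 17, 17] [461.7 -35.4 102. ] 129.3 deg 164.9 z92 [461.1 -35.6  92. ]
15.85
```

View pics/f.png

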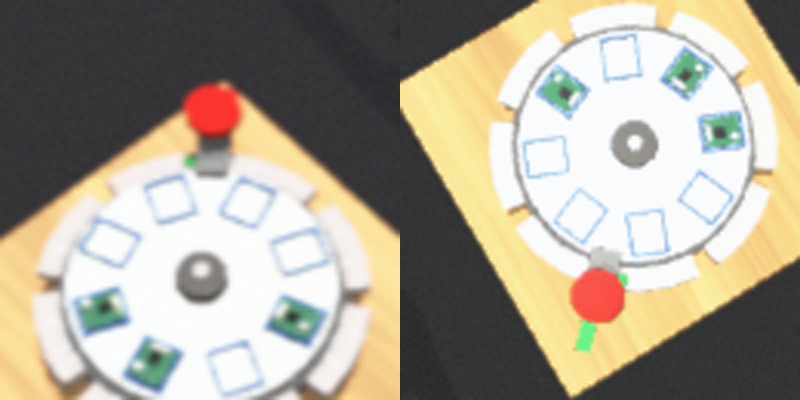

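The spring still pushed with 4.1 N at a commanded z = 101 mm, so the plunger came up into the hole. In the top view the cap is at 164.9°, which is 44.9° on from the start. It stands in line with the green bar, and the boards are in their nests.

```bash
python3 -c "
from bench import robot
robot.hand_in()"
```

```text
the job is handed in; nothing more can be done
```

I pressed the plunger to a commanded 13.5 mm with the closed fingertips at about 7.5 N. I then turned the table anticlockwise along the arc to the green-marked hole, released straight up and moved the arm clear. The job was handed in at about 16 s of the 42 s allowed.

**Last checks:**
- **Angle:** the top camera puts the cap 44.9° (0.784 rad) on from its start, in line with the green bar.
- **Plunger up:** the spring still pushed on the fingers with 4.1 N at a commanded height of 101 mm, and contact was gone at 104 mm. That matches the plunger being fully up and locked.
- **Boards and fixture:** all three boards are seen in their nests. I did not re-measure the reel, tin, screwdriver, pliers or jar after the move, but the arm stayed well clear of them.

**Disagreements:**
- The boards in the slanted scene view gave smaller turns of 0.73–0.77 rad, a mean of about 0.75. That is at or just below the 0.755 limit, but I put it down to the few pixels each board covers there.
- The scene-view cap position was also off, at a radius of 120 mm instead of 130, because my search box cut off part of the cap. I relied on the top view.

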